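# Open the roll-top parts cabinet and take out the servo

### The job

Raise the slatted roll-top shutter of the parts cabinet all the way up to its stop, so that it stays open by itself. Then take the black servo motor out from under the clear hood and, without dropping it, set it down standing upright and entirely on the green mat. Leave the shutter fully open and the pulley, the jar and the screwdriver where they are.

Things in the scene. Friction and masses are not known exactly. Their poses are not given: they have to be found in the camera images.
- cabinet: Fixed roll-top parts cabinet, 292 mm deep (x), 320 wide (y), 206 high; origin at the centre of its underside, front facing its -x, z up. Inner floor at z = 12 mm; grey front panel to z = 64 mm; clear side cheeks 10 mm thick (inner faces at y = -150 and +150 mm), rounded over at radius 146 mm about the shutter axis.
- hood_edge (a point): Middle of the top of the black stop strip on the front edge of the cabinet's fixed clear hood (outer radius 147 mm, strip 153). The hood covers all of the cabinet behind this edge. What stands under it is reached, with the shutter open, only from the front by a tool leaning 30 to 45 deg, fingers pointing down and towards the cabinet's +x
- shutter_axis (a point): The axis about which the shutter's slats run in their circular tracks: a line along the cabinet's y through this point, 60 mm above the cabinet's underside, on its middle plane.
- shutter (a joint): How far the shutter is raised, rad about the shutter axis: 0 closed, 1.5 fully open at its stop. Outer face of the slats at radius 134 mm, of the aluminium bottom rail 138 mm. About 0.37 kg (varies), mostly in the bottom rail; needs about 2 to 6 N at the lip to rise. Let go below about 1 rad it may slide shut; above that friction holds it where it is left, unless pushed on to the stop (near the end it may sink open)
- lip_edge (a point): Middle of the outer edge of the orange finger lip: 120 mm wide, 5 thick, standing 28 mm radially out of the bottom rail (radius 138 to 166 mm). From the shutter axis it lies 10 deg above the cabinet's -x when closed (almost level), 96 deg (upright) when open. The slats stand close behind it: lift it from below and in front, with a leaning tool, fingertips pointing down and towards the cabinet
- servo: Black servo motor, body 44 mm (x) by 24 (y) by 36 high, thin ears to 58 mm along x at z = 27 to 30 mm, white horn disc on top to z = 40 mm; about 70 g. Origin at the centre of its underside, z up. It stands on the cabinet's inner floor, beneath the hood, its x roughly along the cabinet's x (within 0.2 rad); grip it across its 24 mm width.
- mat: Green mat, 160 mm (x) by 150 (y) by 3 thick, fixed to the bench; origin at the centre of its underside.
- pulley: Blue plastic belt pulley, 38 mm diameter, 30 high, standing on the cabinet's inner floor beside the servo, about 85 mm from it; origin at its underside. Not to be moved.
- jar: Closed clear jar with a red cap, 60 mm diameter, 75 high; origin at its underside. Not to be moved.
- screwdriver: Screwdriver, 170 mm long, lying on the bench along its x, up to about 30 mm high. Not to be moved.

How it is judged:
By the outcome, as a careful person would: the job done as asked, in the order asked, and still so for the second after the job is handed in, with the robot touching nothing.
It also fails if it takes over 53 s, if anything falls off the work surface, if the arm or the gripper's body presses on something with over 40 N, if the wrist force passes 120 N, or if a joint passes its speed limit or range.

### The arm

A 6-joint arm with a two-finger parallel gripper is mounted at the origin on the work surface. World frame = base frame: x ahead of the robot, y to its left, z up, the work surface at z = 0. Lengths are in mm, angles in rad, forces in N, time in s.
With the tool pointing down it reaches from about 325 to 1000 mm from the base axis. Payload 5.1 kg.
Tool frame: the origin (TCP) lies on the centre line of the jaws, within the pads' length; the fingertips stand 22 mm ahead of it and the grasp point (between the pads) lies 3 mm ahead of it (tips_ahead is the z of the fingertips in the tool frame, in mm); z points along the fingers, y is the line along which they close (so a half turn about z gives the same grasp; the last joint's range is limited). The gripper opens to 85 mm and grips with 20 to 120 N. Pads are 22 mm wide; open, the fingers measure 114 mm over their backs; the gripper's body (76 mm by 85 mm) begins 54 mm behind the grasp point. The pads swing forward as they close: fully open they stand 13 mm farther back than shut.
Start: joints at [1.206, 0.124, 1.65, -0, 1.367, -0.083], TCP at [180.777, 624.343, 253.322] pointing down, gripper open.
Joint ranges: [-2.61, 2.61], [-1.02, 2.33], [0.03, 2.71], [-1.35, 4.49], [0.32, 2.68], [-2.91, 2.91]. Speed limits (rad/s): [2.57, 2.57, 3.14, 3.14, 3.14, 3.14].

### API

Orientations are given as a rotation vector (axis times angle).
In Python, from cell import sense, grab_frame, calibration, finish_job, tips_ahead gives the robot as it stands.
- The arm moves only by the tool send_rows, never from a script. Its argument "series" is a list of rows, each a list of 2 entries, a list of its own where there are three numbers: the shift along the tool's x, y, z in m, then the turn about the tool's z in rad. In form: [[[dx, dy, dz], twist], ...]. A call has 1 to 12 rows; each row is the pose to reach, as a shift and turn from the pose commanded when the call began, along the tool's axes at that moment; what a row does not reach only later rows make up. A row lasts 1/8 s, in which the tool goes at most 62.5 mm and 10.7 degrees, less where a joint would pass 70% of its speed; a pose out of reach is approached as far as the arm can. A call with a gripper value outside its range is refused whole. "fingers" is the opening, from -1 (shut) to 1 (fully open), set as the call begins (left out, the last holds). The fingers move at their own pace and stop on an object; "newtons" is the grip in N (left out, the last holds). Time passes only in rows, so rows that repeat a pose let the fingers close. It gives the time, the measured TCP pose, the force, the opening and the grip force at its end, in the units of the state.
- sense(): the state, without advancing time (a new reading comes with each control period).
- grab_frame(name): name is "scene" or "top" or "wrist"; returns (picture, depth): 384x512x3 uint8, red, green, blue; 384x512 float32, mm along the optical axis (not along the pixel's ray), 0 where there is no reading.
- calibration(name): a dict with "K" (3x3 intrinsics, pixels), "xyz" and "rotation" of the camera in the world. Camera axes: x right, y down, z forward; pixel columns grow to the right and rows downward; lengths in mm; the calibration is good to about 2 mm. A picture is of the moment at which its call begins: read the wrist's pose just before it. calibration takes no time and is no camera call; for the wrist camera it gives the pose at the moment of the call.
- finish_job(): hands the job in; it is judged then, once.
The state is a dict: "t": time; "joints": joint angles; "joint_velocities": joint speeds; "joint_efforts": joint torques, N m; "ee_pos": TCP position; "ee_rot": TCP orientation; "contact_force": force on the tool from outside, world axes, zero at the start; "ft_torque": the same for the moment, N m; "gripper_width": finger opening in mm; "finger_force": force on a finger pad.
Only numpy, scipy, OpenCV 4.12 (cv2) and the standard library are available. Lean on these libraries where they do the work, as an engineer would, in place of code of your own. Each camera call takes 0.05 s, during which the arm holds its last target. There are 200 camera calls.

## Working session

There is one attempt and no reset: what is moved stays moved. The work goes in short steps, Python scripts to look and compute and a tool call to move; the robot and the scene stay as the last step left them, time stands still between calls to the robot, and variables do not carry over. Pictures are saved under pics/ and viewed, at most 13 in all, crops included, and the job is handed in when it is done.

Besides the shell and the picture viewer there is one more tool, called after "Call:" as a command line: name --argument value ..., lists and objects as JSON in quotes. send_rows: Moves the arm, as the interface text tells. Its arguments: {"type":"object","properties":{"series":{"type":"array"},"fingers":{"type":"number"},"newtons":{"type":"number"}},"required":["series"]}

```bash
mkdir -p pics; ls; python3 - <<'E'
from cell import *
import cv2,numpy as np
for n in ["scene","top"]:
    p,d=grab_frame(n); c=calibration(n); np.savez(f"pics/{n}.npz",p=p,d=d,**{k:np.array(v) for k,v in c.items()})
    cv2.imwrite(f"pics/{n}.png",cv2.resize(p[:,:,::-1],(800,600),interpolation=cv2.INTER_CUBIC)); print(n,c)
s=sense();print(s['ee_pos'],s['ee_rot'],s['gripper_width'],s['t'],tips_ahead)
E
```

```text
pics
scene {'K': array([[436.40494463,   0.        , 255.66802026],
       [  0.        , 436.40494463, 185.32884194],
       [  0.        ,   0.        ,   1.        ]]), 'xyz': array([ 194.4687009 ,  228.96457462, 1358.99326752]), 'rotation': array([-1.55824522,  2.49863955, -0.39303965])}
top {'K': array([[350.24951489,   0.        , 258.06545207],
       [  0.        , 350.24951489, 192.19323338],
       [  0.        ,   0.        ,   1.        ]]), 'xyz': array([ 326.06958921,   58.13853961, 1296.01034151]), 'rotation': array([-2.09741439,  2.13899503, -0.19112743])}
[180.61191346 623.87392017 252.16444904] [-4.41235792e-01 -3.11001047e+00  2.88680069e-03] 85.46108222689443 0.1 22.0
```

View pics/scene.png

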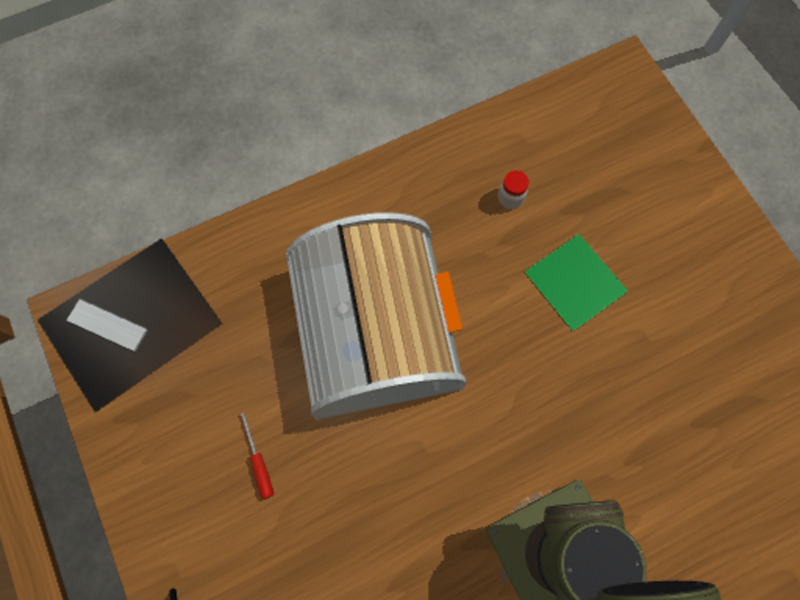

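View pics/top.png

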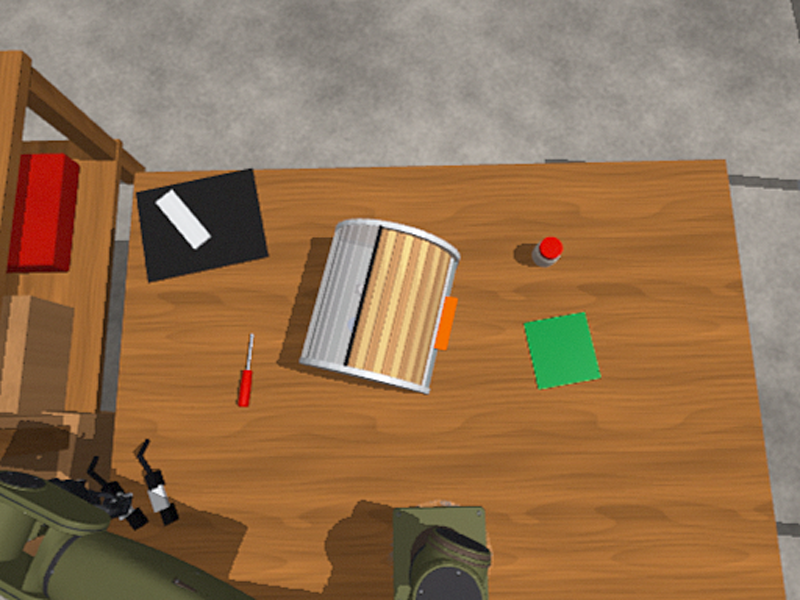

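The cabinet faces roughly world -y. The orange lip is at scene (449,302) and top (446,323) in the enlarged pictures. The mat is at scene (576,282), and the horn disc shows through the hood at scene (343,308) with the bluish pulley at (353,350).

```bash
cat > h.py <<'E'
import numpy as np,cv2
from scipy.spatial.transform import Rotation as R
def load(n):
    z=np.load(f"pics/{n}.npz");return z['p'],z['d'],dict(K=z['K'],xyz=z['xyz'],rotation=z['rotation'])
def unproj(c,uv,d):
    uv=np.atleast_2d(uv).astype(float);r=np.c_[uv,np.ones(len(uv))]@np.linalg.inv(c['K']).T
    return (r*np.reshape(d,(-1,1)))@R.from_rotvec(c['rotation']).as_matrix().T+c['xyz']
def atz(c,uv,z):
    r=unproj(c,uv,np.ones(len(np.atleast_2d(uv))))-c['xyz']
    return c['xyz']+r*((z-c['xyz'][2])/r[:,2:3])
def proj(c,P):
    q=(np.atleast_2d(P)-c['xyz'])@R.from_rotvec(c['rotation']).as_matrix()
    q=q@c['K'].T;return q[:,:2]/q[:,2:]
E
python3 - <<'E'
from h import *
from scipy.optimize import least_squares
for n in ["scene","top"]:
    p,d,c=load(n); hsv=cv2.cvtColor(p,cv2.COLOR_RGB2HSV)
    def pts(m):
        k,l,st,_=cv2.connectedComponentsWithStats(m.astype(np.uint8));m=l==1+st[1:,4].argmax()
        v,u=np.nonzero(m&(d>0));return np.c_[u,v],unproj(c,np.c_[u,v],d[v,u])
    g=(hsv[...,0]>50)&(hsv[...,0]<80)&(hsv[...,1]>150)
    uv,P=pts(g);r=cv2.minAreaRect(uv.astype(np.float32));b=atz(c,cv2.boxPoints(r),3)
    print(n,"mat",b.mean(0).round(1),b.round(0).tolist(),"z",np.median(P[:,2]))
    o=(hsv[...,0]<16)&(hsv[...,0]>8)&(hsv[...,1]>230)&(hsv[...,2]>180)
    uv,P=pts(o);print("lip",len(uv),P.mean(0).round(1),P.min(0).round(1),P.max(0).round(1))
    b=cv2.boxPoints(cv2.minAreaRect(uv.astype(np.float32)));print(b.round(1).tolist(),atz(c,b,88).round(0).tolist())
    # slats region box in full-res px
    box=(230,278,150,235) if n=="scene" else (245,275,160,230)
    vv,uu=np.mgrid[box[2]:box[3],box[0]:box[1]];vv=vv.ravel();uu=uu.ravel()
    P=unproj(c,np.c_[uu,vv],d[vv,uu]);Cc=p[vv,uu].astype(int);k=(Cc[:,0]-Cc[:,2]>40)&(P[:,2]>120)&(P[:,2]<210);P=P[k]
    def f(q):
        n_=np.array([np.cos(q[1]),np.sin(q[1])]);return np.hypot(P[:,:2]@n_-q[0],P[:,2]-60-q[2])-133
    # n_ = cabinet +x dir
    s=least_squares(f,[P[:,:2].mean(0)@[.3,.95],np.pi/2,0],loss='soft_l1');print("cyl",len(P),s.x,np.abs(s.fun).mean())
    x=(140,330,130,330)if n=="scene" else (180,310,130,260)
    x=(170,310,125,280)if n=="scene" else x
    im=cv2.resize(p[x[2]:x[3],x[0]:x[1],::-1],None,fx=3.8,fy=3.8,interpolation=cv2.INTER_CUBIC)
    cv2.imwrite(f"pics/{n}c.png",im);print(x,im.shape)
E
```

```text
scene mat [ 450.9 -298.9    3. ] [[514.0, -213.0, 3.0], [549.0, -361.0, 3.0], [385.0, -383.0, 3.0], [355.0, -239.0, 3.0]] z 2.3697866769894063
lip 300 [506.6 -21.8  88.9] [448.2 -45.7  78.3] [566.9   4.4  96.2]
[[278.6000061035156, 175.5], [286.3999938964844, 173.6999969482422], [295.0, 209.8000030517578], [287.20001220703125, 211.6999969482422]] [[567.0, -25.0, 88.0], [562.0, -49.0, 88.0], [448.0, -19.0, 88.0], [453.0, 4.0, 88.0]]
cyl 3735 [-255.15992762 -234.30066477    0.85301793] 1.660144146552829
(170, 310, 125, 280) (589, 532, 3)
top mat [ 447.8 -302.6    3. ] [[513.0, -217.0, 3.0], [542.0, -364.0, 3.0], [383.0, -386.0, 3.0], [354.0, -243.0, 3.0]] z 2.102521056056162
lip 258 [504.9 -26.1  87.3] [446.1 -53.    0.9] [ 5.796e+02 -2.000e-01  9.620e+01]
[[277.5, 222.1999969482422], [285.20001220703125, 188.89999389648438], [292.6000061035156, 190.60000610351562], [284.8999938964844, 223.89999389648438]] [[450.0, 2.0, 88.0], [567.0, -29.0, 88.0], [560.0, -54.0, 88.0], [444.0, -24.0, 88.0]]
cyl 2058 [247.80417616   1.32102531  -0.46878688] 1.5656179833546973
(180, 310, 130, 260) (494, 494, 3)
```

View pics/scenec.png

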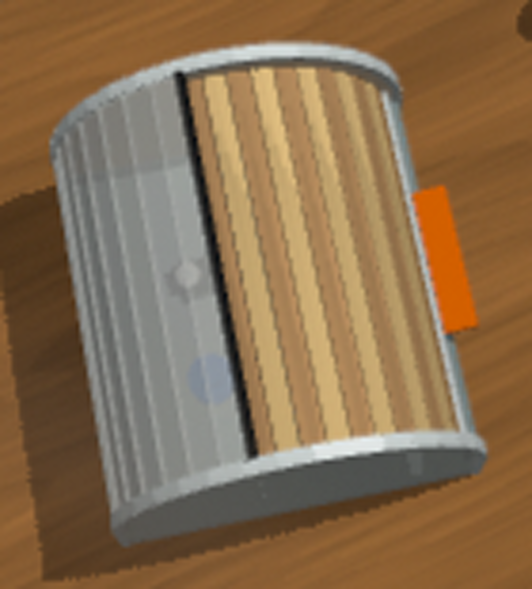

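View pics/topc.png

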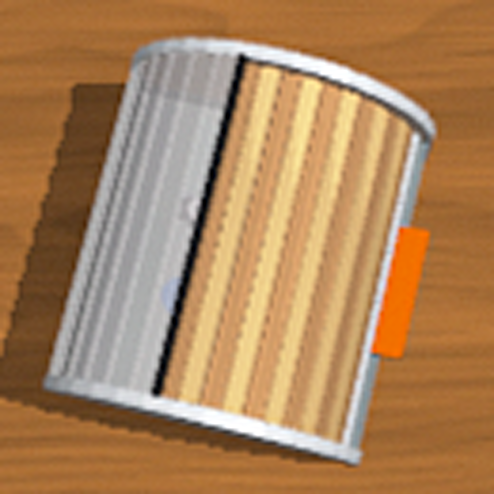

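Crop readings: the horn is at scene pixel (219,197) and the pulley at (225,225). Each row gives only a shift and a twist about the tool's z, so it can't ask for a lean directly. I'll test whether the arm tilts by itself at the edge of its reach. The start azimuth already points along the cabinet's +x, so I'll go straight up from here.

Call:
send_rows --series '[[[0,0,-0.06],0],[[0,0,-0.12],0],[[0,0,-0.18],0],[[0,0,-0.24],0],[[0,0,-0.3],0],[[0,0,-0.36],0],[[0,0,-0.42],0],[[0,0,-0.48],0]]' --fingers -1

```text
t: 1.1
ee_pos: [180.6, 623.9, 734.9]
ee_rot: [-0.441, -3.11, 0.0]
contact_force: [-0.5, 1.2, 0.2]
gripper_width: 0.3
finger_force: 0.0
```

```bash
cat > st.py <<'E'
from h import *
from cell import sense
s=sense();M=R.from_rotvec(s['ee_rot']).as_matrix()
print("t",round(s['t'],2),"p",np.round(s['ee_pos'],1),"q",np.round(s['joints'],3),"F",np.round(s['contact_force'],1),"w",round(s['gripper_width'],1),"ff",np.round(s['finger_force'],1))
print(M.round(3).tolist())
E
python3 st.py
```

```text
t 1.1 p [180.6 623.9 734.9] q [ 1.206  0.292  0.639  0.     2.211 -0.083] F [-0.5  1.2  0.2] w 0.3 ff 0.0
[[-0.961, 0.278, -0.0], [0.278, 0.961, -0.0], [0.0, -0.0, -1.0]]
```

Call:
send_rows --series '[[[0,0,-0.06],0],[[0,0,-0.12],0],[[0,0,-0.18],0],[[0,0,-0.24],0],[[0,0,-0.3],0]]'

```text
t: 1.72
ee_pos: [162.1, 560.2, 867.8]
ee_rot: [0.44, 3.106, 0.041]
contact_force: [-0.4, 0.1, 1.2]
gripper_width: -0.1
finger_force: 0.0
```

```bash
python3 st.py
```

```text
t 1.73 p [162.1 560.2 867.8] q [ 1.196  0.514  0.025  0.004  2.576 -0.089] F [-0.4  0.1  1.2] w -0.1 ff 0.0
[[-0.961, 0.278, 0.008], [0.278, 0.96, 0.025], [-0.0, 0.026, -1.0]]
```

Call:
send_rows --series '[[[0,0,0],0],[[0,0,0],0],[[0,0,0],0]]'

```text
t: 2.1
ee_pos: [162.9, 562.5, 865.7]
ee_rot: [0.441, 3.107, 0.037]
contact_force: [0.3, 0.8, 0.6]
gripper_width: 0.0
finger_force: 0.0
```

```bash
python3 st.py
```

```text
t 2.1 p [162.9 562.5 865.7] q [ 1.196  0.517  0.026  0.004  2.574 -0.089] F [0.3 0.8 0.6] w 0.0 ff 0.0
[[-0.961, 0.278, 0.007], [0.278, 0.96, 0.023], [0.0, 0.024, -1.0]]
```

The tilt partly carried into the commanded pose. j5 is close to its upper limit, so pushing inwards and up against it should force an outward lean.

Call:
send_rows --series '[[[0,-0.04,-0.045],0],[[0,-0.08,-0.09],0],[[0,-0.12,-0.135],0],[[0,-0.16,-0.18],0],[[0,-0.2,-0.225],0],[[0,-0.24,-0.27],0],[[0,-0.28,-0.315],0]]'

```text
t: 2.98
ee_pos: [113.9, 396.2, 969.1]
ee_rot: [0.436, 3.071, 0.195]
contact_force: [-0.3, 0.8, 0.4]
gripper_width: -0.1
finger_force: 0.0
```

```bash
python3 st.py
```

```text
t 2.98 p [113.9 396.2 969.1] q [ 1.16e+00  3.05e-01  2.70e-02  2.00e-03  2.68e+00 -1.27e-01] F [-0.3  0.8  0.4] w -0.1 ff 0.0
[[-0.96, 0.275, 0.051], [0.279, 0.953, 0.119], [-0.016, 0.129, -0.992]]
```

Call:
send_rows --series '[[[0.03,-0.045,-0.03],0],[[0.06,-0.09,-0.06],0],[[0.09,-0.135,-0.09],0],[[0.09,-0.18,-0.13],0],[[0.09,-0.23,-0.17],0],[[0.09,-0.28,-0.21],0],[[0.09,-0.33,-0.25],0],[[0.09,-0.38,-0.29],0],[[0.09,-0.43,-0.33],0]]'

```text
t: 4.1
ee_pos: [-71.4, 299.7, 1015.8]
ee_rot: [0.429, 3.049, 0.411]
contact_force: [-0.4, 0.3, -0.2]
gripper_width: 0.0
finger_force: 0.0
```

```bash
python3 st.py
```

```text
t 4.1 p [ -71.4  299.7 1015.8] q [ 1.72   0.177  0.027 -0.245  2.68   0.195] F [-0.4  0.3 -0.2] w 0.0 ff 0.0
[[-0.961, 0.266, 0.071], [0.276, 0.927, 0.255], [0.002, 0.265, -0.964]]
```

Call:
send_rows --series '[[[-0.04,-0.03,-0.03],0],[[-0.08,-0.06,-0.06],0],[[-0.08,-0.11,-0.1],0],[[-0.08,-0.16,-0.14],0],[[-0.08,-0.21,-0.17],0],[[-0.08,-0.26,-0.21],0],[[-0.08,-0.31,-0.25],0],[[-0.08,-0.36,-0.29],0],[[-0.08,-0.41,-0.32],0],[[-0.08,-0.46,-0.36],0]]'

```text
t: 5.35
ee_pos: [-116.1, 119.0, 1050.8]
ee_rot: [0.414, 3.031, 0.658]
contact_force: [-0.5, -0.1, 1.1]
gripper_width: 0.0
finger_force: 0.0
```

```bash
python3 st.py
```

```text
t 5.35 p [-116.1  119.  1050.8] q [ 2.61   0.061  0.026 -1.039  2.68   0.29 ] F [-0.5 -0.1  1.1] w 0.0 ff 0.0
[[-0.965, 0.254, 0.068], [0.259, 0.877, 0.406], [0.044, 0.409, -0.912]]
```

Call:
send_rows --series '[[[-0.04,0.04,0.04],0],[[-0.08,0.08,0.08],0],[[-0.12,0.12,0.11],0],[[-0.12,0.12,0.11],0],[[-0.12,0.12,0.11],0],[[-0.12,0.12,0.11],0],[[-0.12,0.12,0.11],0]]'

```text
t: 6.22
ee_pos: [35.2, 236.6, 995.3]
ee_rot: [0.413, 3.032, 0.655]
contact_force: [-1.2, 1.1, 0.9]
gripper_width: -0.1
finger_force: 0.0
```

```bash
python3 st.py
```

```text
t 6.22 p [ 35.2 236.6 995.3] q [ 1.03  -0.258  0.589  0.225  2.402 -0.073] F [-1.2  1.1  0.9] w -0.1 ff 0.0
[[-0.965, 0.253, 0.067], [0.258, 0.878, 0.404], [0.043, 0.407, -0.912]]
```

Call:
send_rows --series '[[[0.005,-0.033,-0.048],0],[[0.01,-0.067,-0.095],0],[[0.015,-0.1,-0.143],0],[[0.02,-0.133,-0.19],0],[[0.025,-0.167,-0.238],0],[[0.03,-0.2,-0.285],0],[[0.035,-0.233,-0.333],0],[[0.04,-0.267,-0.38],0],[[0.045,-0.3,-0.428],0],[[0.05,-0.333,-0.475],0]]'

```text
t: 7.48
ee_pos: [-38.0, 81.6, 1051.3]
ee_rot: [-0.358, -3.046, -0.682]
contact_force: [1.8, 0.1, 0.2]
gripper_width: 0.1
finger_force: 0.0
```

```bash
python3 st.py
```

```text
t 7.47 p [ -38.    81.6 1051.3] q [ 1.713 -0.169  0.195 -0.245  2.679  0.132] F [1.8 0.1 0.2] w 0.1 ff 0.0
[[-0.974, 0.221, 0.049], [0.221, 0.88, 0.421], [0.05, 0.421, -0.906]]
```

Call:
send_rows --series '[[[-0.033,-0.031,-0.036],0],[[-0.065,-0.061,-0.072],0],[[-0.097,-0.092,-0.108],0],[[-0.129,-0.122,-0.144],0],[[-0.161,-0.153,-0.18],0],[[-0.193,-0.184,-0.216],0],[[-0.225,-0.214,-0.252],0],[[-0.257,-0.245,-0.288],0],[[-0.289,-0.275,-0.324],0],[[-0.321,-0.306,-0.36],0],[[-0.353,-0.336,-0.396],0]]'

```text
t: 8.85
ee_pos: [107.3, -154.6, 974.0]
ee_rot: [0.413, 2.981, 0.803]
contact_force: [0.4, 0.2, -0.5]
gripper_width: -0.3
finger_force: 0.0
```

```bash
python3 st.py
```

```text
t 8.85 p [ 107.3 -154.6  974. ] q [ 2.047 -0.665  0.585 -0.764  2.68  -0.026] F [ 0.4  0.2 -0.5] w -0.3 ff 0.0
[[-0.965, 0.247, 0.094], [0.26, 0.832, 0.49], [0.043, 0.497, -0.867]]
```

Call:
send_rows --series '[[[-0.034,-0.026,-0.038],0],[[-0.068,-0.052,-0.075],0],[[-0.102,-0.078,-0.113],0],[[-0.136,-0.105,-0.15],0],[[-0.17,-0.131,-0.188],0],[[-0.203,-0.157,-0.226],0],[[-0.237,-0.183,-0.263],0],[[-0.271,-0.21,-0.301],0],[[-0.305,-0.236,-0.339],0],[[-0.339,-0.262,-0.376],0],[[-0.373,-0.288,-0.414],0]]'

```text
t: 10.22
ee_pos: [259.1, -302.9, 916.9]
ee_rot: [0.42, 2.887, 0.926]
contact_force: [0.3, 0.4, -0.8]
gripper_width: -0.2
finger_force: 0.0
```

```bash
python3 st.py
```

```text
t 10.22 p [ 259.1 -302.9  916.9] q [ 2.136 -0.826  0.494 -1.345  2.68  -0.567] F [ 0.3  0.4 -0.8] w -0.2 ff 0.0
[[-0.959, 0.234, 0.159], [0.283, 0.78, 0.559], [0.006, 0.581, -0.814]]
```

Lean is now 35.5° towards azimuth 1.29, which is nearly the cabinet's +x. Next I'll unwind back to the front of the arm.

Call:
send_rows --series '[[[0.04,0.034,0.027],0],[[0.08,0.067,0.053],0],[[0.12,0.101,0.08],0],[[0.16,0.135,0.106],0],[[0.2,0.169,0.133],0],[[0.24,0.202,0.16],0],[[0.28,0.236,0.186],0],[[0.32,0.27,0.212],0],[[0.36,0.303,0.24],0],[[0.396,0.337,0.265],0],[[0.396,0.337,0.265],0]]'

```text
t: 11.6
ee_pos: [-1.6, 102.9, 895.4]
ee_rot: [0.392, 2.883, 0.864]
contact_force: [-1.1, 0.3, -0.7]
gripper_width: -0.2
finger_force: 0.0
```

```bash
python3 st.py
```

```text
t 11.6 p [ -1.6 102.9 895.4] q [ 1.93  -0.722  1.138 -0.445  2.199  0.269] F [-1.1  0.3 -0.7] w -0.2 ff 0.0
[[-0.961, 0.214, 0.175], [0.275, 0.805, 0.526], [-0.028, 0.553, -0.833]]
```

Call:
send_rows --series '[[[-0.011,0.03,0.05],0],[[-0.022,0.06,0.1],0],[[-0.034,0.09,0.15],0],[[-0.045,0.12,0.2],0],[[-0.056,0.15,0.25],0],[[-0.064,0.175,0.293],0],[[-0.122,0.146,0.295],0],[[-0.18,0.117,0.298],0],[[-0.238,0.088,0.3],0],[[-0.296,0.059,0.302],0],[[-0.355,0.03,0.305],0],[[-0.414,0,0.308],0]]'

```text
t: 13.1
ee_pos: [374.8, 196.3, 677.0]
ee_rot: [0.399, 2.883, 0.868]
contact_force: [1.0, 0.2, 0.4]
gripper_width: 0.3
finger_force: 0.0
```

```bash
python3 st.py
```

```text
t 13.1 p [374.8 196.3 677. ] q [ 0.027 -0.508  1.556  0.57   1.826 -1.045] F [1.  0.2 0.4] w 0.3 ff 0.0
[[-0.96, 0.219, 0.174], [0.278, 0.803, 0.527], [-0.024, 0.555, -0.832]]
```

```bash
cat > plan.py <<'E'
from h import *
from cell import sense
A=np.array([544.,122,60]);psi=1.32
n=np.array([np.cos(psi),np.sin(psi),0]);cy=np.array([-n[1],n[0],0]);ez=np.array([0,0,1.])
def W(x,y,z): return A*[1,1,0]+x*n+y*cy+z*ez   # cabinet->world
def C(p): d=np.asarray(p)-A*[1,1,0]; return np.array([d@n,d@cy,d[2]])
def M(): return R.from_rotvec(sense()['ee_rot']).as_matrix()
def U(phi,t,ra=152,s=15):  # finger upper tip corner, cabinet frame
    f=np.radians(phi);lo=-2.5*np.array([np.sin(f),np.cos(f)])
    if phi<90-np.degrees(t): v=166*np.array([-np.cos(f),np.sin(f)])+lo+s*np.array([np.sin(t),-np.cos(t)])
    else: v=ra*np.array([-np.cos(f),np.sin(f)])+lo
    return W(v[0],0,60+v[1])
E
python3 - <<'E'
from plan import *
m=M();p=sense()['ee_pos'];t=np.arccos(-m[2,2])
x2,z=m[:,1],m[:,2]
pre=U(10,t)-45*n-5*ez
for T in [pre-22*z-11*x2+[0,-30,150],pre-22*z-11*x2]: print(T.round(),((T-p)@m/1000).round(3))
print(C(p),np.degrees(t))
E
```

```text
[ 488. -123.  231.] [-0.187 -0.479  0.222]
[488. -93.  81.] [-0.175 -0.538  0.363]
[ 29.97779785 182.32401898 677.00018299] 33.715925285009206
```

Call:
send_rows --series '[[[-0.019,-0.048,0.022],0.157],[[-0.037,-0.096,0.044],0.314],[[-0.056,-0.144,0.066],0.471],[[-0.075,-0.192,0.089],0.628],[[-0.094,-0.24,0.111],0.785],[[-0.112,-0.288,0.133],0.942],[[-0.131,-0.335,0.155],1.1],[[-0.15,-0.383,0.178],1.257],[[-0.168,-0.431,0.2],1.414],[[-0.187,-0.479,0.222],1.57],[[-0.187,-0.479,0.222],1.57]]'

```text
t: 14.48
ee_pos: [485.7, -121.6, 228.3]
ee_rot: [-2.17, -1.638, -0.676]
contact_force: [0.2, 1.2, -0.1]
gripper_width: -0.3
finger_force: 0.0
```

```bash
python3 st.py; python3 - <<'E'
from plan import *
from cell import *
m=M();p=sense()['ee_pos'];t=np.arccos(-m[2,2])
x2,z=m[:,0],m[:,2]
tip=C(p+22*z+11*x2);print(tip,np.degrees(t),C(A*[1,1,0]+z),C(A*[1,1,0]+x2))
pre=U(10,t)-45*n-5*ez
for T in [pre-22*z-11*x2]: print(T.round(),((T-p)@m/1000).round(3))
im,d=grab_frame("wrist");cv2.imwrite("pics/w1.png",im[:,:,::-1])
E
```

```text
t 14.47 p [ 485.7 -121.6  228.3] q [-0.63  -0.132  2.023  0.56   1.478 -0.471] F [ 0.2  1.2 -0.1] w -0.3 ff 0.0
[[0.223, 0.96, 0.168], [0.799, -0.279, 0.532], [0.558, 0.016, -0.83]]
[-229.05903224   -4.84589484  216.1511722 ] 33.934613922101974 [ 0.55738312 -0.03103452 -0.82967518] [ 0.82965458 -0.01719085  0.55801232]
[488. -93.  81.] [-0.059 -0.008  0.138]
```

View pics/w1.png

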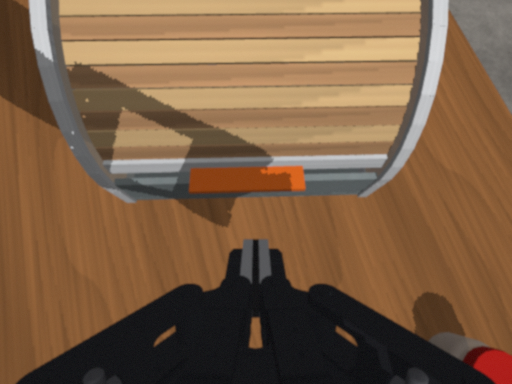

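The lip is centred at (247,180), square to the fingertips at (257,240). I'll check its position from the wrist depth and then plan the lift.

```bash
python3 - <<'E'
from plan import *
from cell import *
c=calibration("wrist");im,d=grab_frame("wrist")
for uv in [(192,188),(247,188),(300,188),(247,172)]:
    w=d[uv[1],uv[0]];print(uv,C(unproj(c,uv,w)[0]).round(1))
print("expected edge",C(W(-163.5,0,88.8)))
m=M();p=sense()['ee_pos'];t=np.arccos(-m[2,2]);x2,z=m[:,0],m[:,2]
for ph in [10,10,16,22,28,34,40,46,52,58,64,70,76,82,88,94,97]:
    T=U(ph,t)-22*z-11*x2;print(ph,((T-p)@m/1000).round(3))
E
```

```text
(192, 188) [-159.    54.9   88.2]
(247, 188) [-160.6   -2.2   88.9]
(300, 188) [-161.7  -57.8   88.5]
(247, 172) [-142.    -2.6   86.8]
expected edge [-1.63500000e+02 -9.25195085e-15  8.88000000e+01]
10 [-0.022 -0.012  0.163]
10 [-0.022 -0.012  0.163]
16 [-0.009 -0.012  0.151]
22 [ 0.005 -0.012  0.14 ]
28 [ 0.019 -0.012  0.131]
34 [ 0.035 -0.012  0.123]
40 [ 0.051 -0.011  0.117]
46 [ 0.068 -0.011  0.113]
52 [ 0.085 -0.012  0.111]
58 [ 0.102 -0.012  0.109]
64 [ 0.118 -0.012  0.11 ]
70 [ 0.134 -0.012  0.113]
76 [ 0.149 -0.012  0.117]
82 [ 0.164 -0.013  0.123]
88 [ 0.178 -0.013  0.13 ]
94 [ 0.191 -0.014  0.139]
97 [ 0.197 -0.014  0.144]
```

Call:
send_rows --series '[[[-0.03,-0.006,0.05],0],[[-0.06,-0.01,0.1],0],[[-0.06,-0.01,0.141],0],[[-0.022,-0.012,0.163],0],[[-0.015,-0.012,0.157],0],[[-0.006,-0.012,0.149],0],[[0.005,-0.012,0.14],0],[[0.019,-0.012,0.131],0],[[0.035,-0.012,0.123],0],[[0.051,-0.012,0.117],0],[[0.068,-0.012,0.113],0],[[0.085,-0.012,0.111],0]]'

```text
t: 16.08
ee_pos: [514.9, 8.9, 190.5]
ee_rot: [-2.173, -1.651, -0.684]
contact_force: [0.8, -2.2, 0.4]
gripper_width: 0.1
finger_force: 1.1
```

```bash
python3 st.py; python3 - <<'E'
from plan import *
from cell import *
m=M();p=sense()['ee_pos'];t=np.arccos(-m[2,2]);x2,z=m[:,0],m[:,2]
for ph in [46,52,58,64,70,76,82,88,94,97,100]:
    T=U(ph,t)-22*z-11*x2;print(ph,((T-p)@m/1000).round(3))
im,d=grab_frame("wrist");cv2.imwrite("pics/w2.png",im[:,:,::-1])
E
```

```text
t 16.07 p [514.9   8.9 190.5] q [-0.369 -0.154  2.108  0.618  1.279 -0.309] F [ 0.8 -2.2  0.4] w 0.1 ff 1.1
[[0.214, 0.961, 0.177], [0.804, -0.276, 0.527], [0.555, 0.029, -0.832]]
46 [-0.018 -0.001  0.003]
52 [-0.001 -0.001  0.001]
58 [ 0.016 -0.001 -0.001]
64 [ 0.032 -0.001  0.   ]
70 [ 0.047 -0.001  0.003]
76 [ 0.063 -0.002  0.007]
82 [ 0.077 -0.002  0.013]
88 [ 0.091 -0.002  0.021]
94 [ 0.105 -0.003  0.029]
97 [ 0.111 -0.003  0.034]
100 [ 0.117 -0.003  0.04 ]
```

View pics/w2.png

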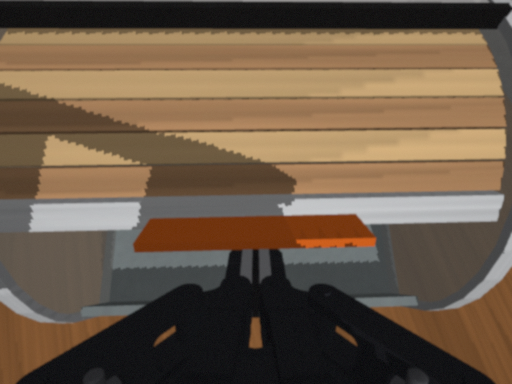

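The shutter is half raised, with the lip at (255,232) resting on the fingers. Carrying on up.

Call:
send_rows --series '[[[0.016,-0.001,-0.001],0],[[0.032,-0.001,0],0],[[0.047,-0.001,0.003],0],[[0.063,-0.002,0.007],0],[[0.077,-0.002,0.013],0],[[0.091,-0.002,0.021],0],[[0.1,-0.002,0.026],0],[[0.107,-0.003,0.031],0],[[0.111,-0.003,0.034],0],[[0.114,-0.003,0.037],0],[[0.114,-0.003,0.037],0]]'

```text
t: 17.5
ee_pos: [541.3, 116.0, 222.1]
ee_rot: [-2.177, -1.659, -0.672]
contact_force: [-18.6, -26.3, 14.2]
gripper_width: 0.3
finger_force: 15.7
```

```bash
python3 st.py
```

```text
t 17.5 p [541.3 116.  222.1] q [-0.139 -0.161  2.056  0.614  1.203 -0.085] F [-18.6 -26.3  14.2] w 0.3 ff 15.7
[[0.214, 0.962, 0.172], [0.81, -0.273, 0.519], [0.546, 0.028, -0.837]]
```

It has reached the stop, at about 35 N. I'll back off and look inside.

Call:
send_rows --series '[[[-0.025,0,-0.005],0],[[-0.06,0.004,-0.03],0],[[-0.1,0.007,-0.06],0],[[-0.14,0.01,-0.085],0],[[-0.176,0.013,-0.106],0],[[-0.176,0.013,-0.106],0]]' --fingers 0.1

```text
t: 18.25
ee_pos: [498.4, -83.0, 212.1]
ee_rot: [-2.177, -1.646, -0.684]
contact_force: [-0.6, 0.6, 0.1]
gripper_width: 46.5
finger_force: 0.0
```

```bash
python3 st.py; python3 - <<'E'
from plan import *
from cell import *
c=calibration("wrist");im,d=grab_frame("wrist");cv2.imwrite("pics/w3.png",cv2.resize(im[:,:,::-1],(800,600),interpolation=cv2.INTER_CUBIC))
np.savez("pics/w3.npz",p=im,d=d,**c)
E
```

```text
t 18.25 p [498.4 -83.  212.1] q [-0.552 -0.139  2.057  0.581  1.405 -0.428] F [-0.6  0.6  0.1] w 46.5 ff 0.0
[[0.219, 0.959, 0.178], [0.803, -0.281, 0.526], [0.555, 0.028, -0.832]]
```

View pics/w3.png

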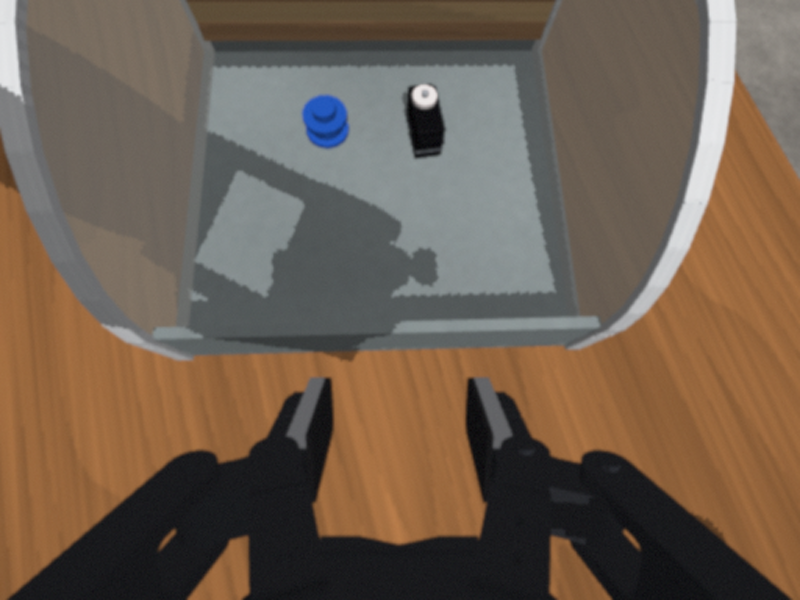

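Shutter open. The servo is at (425,120) in this picture, with its horn at (424,96) towards the back, and the pulley is at (325,120). Zooming in on the servo.

```bash
python3 - <<'E'
from plan import *
im,d,c=load("w3")
cr=im[40:115,235:310];cv2.imwrite("pics/w3c.png",cv2.resize(np.clip(cr[:,:,::-1].astype(float)*1.8,0,255).astype(np.uint8),None,fx=8,fy=8,interpolation=cv2.INTER_CUBIC))
print("depth horn",C(unproj(c,(271,61),d[61,271])[0]).round(1), "pulley",C(atz(c,(208,70),42)[0]).round(1))
print("horn",C(atz(c,(271.4,61.4),52)[0]).round(1))
g=cv2.cvtColor(im,cv2.COLOR_RGB2GRAY);v,u=np.nonzero((g<45)&(d>0));k=(u>250)&(u<295)&(v>50)&(v<105);P=np.array([C(x) for x in unproj(c,np.c_[u,v][k],d[v[k],u[k]])])
for a,b in [(44,50),(37,44),(13,37)]:
    Q=P[(P[:,2]>a)&(P[:,2]<b)]; 
    if len(Q)>4: print(a,b,len(Q),np.percentile(Q,[3,50,97],axis=0).round(1).tolist(),cv2.minAreaRect(Q[:,:2].astype(np.float32)))
E
```

```text
depth horn [ 51.7 -40.1  52.2] pulley [47.5 40.5 42. ]
horn [ 51.2 -40.6  52. ]
44 50 282 [[22.3, -53.4, 44.4], [33.1, -42.3, 46.3], [48.6, -30.6, 47.4]] ((43.98793029785156, -41.72657775878906), (44.329803466796875, 22.10416030883789), 7.3540167808532715)
37 44 151 [[15.7, -53.6, 37.6], [21.8, -42.0, 40.5], [57.2, -28.9, 43.5]] ((38.5379638671875, -38.337799072265625), (49.9369010925293, 20.575666427612305), 21.706295013427734)
13 37 137 [[21.6, -53.0, 14.3], [25.1, -33.5, 25.2], [57.9, -28.7, 36.4]] ((37.00493240356445, -34.28990173339844), (43.756256103515625, 18.35132598876953), 36.589332580566406)
```

View pics/w3c.png

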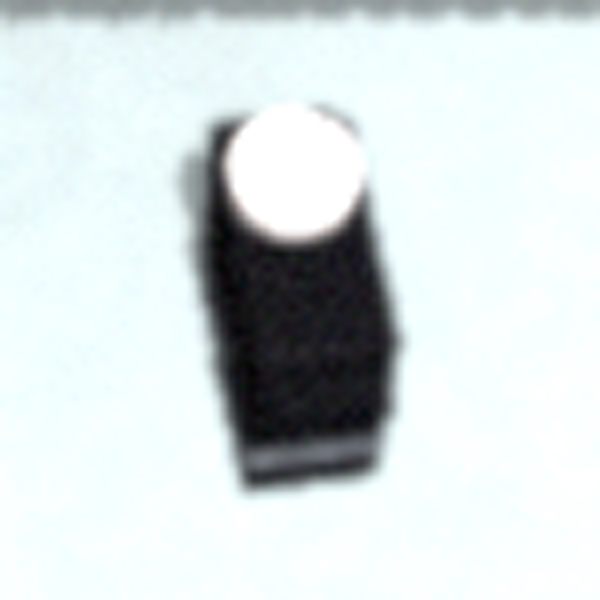

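Depth gives the servo top centred at cabinet (44, -42) and yawed about 7°, with the horn at (51.5, -40.4). Next I'll work out the approach.

```bash
python3 - <<'E'
from plan import *
from cell import *
m=M();s=sense();p=s['ee_pos'];z=m[:,2]
G=W(41,-42.0,40.5); T=G-3*z
c=calibration("wrist");print("cam in tool",((c['xyz']-p)@m).round(0))
for b in [180,120,60,0]: print(b,(T-b*z).round(),((T-b*z-p)@m/1000).round(4), C(T-b*z).round())
E
```

```text
cam in tool [  79.    1. -119.]
180 [562.  55. 193.] [0.1127 0.0228 0.0995] [-60. -35. 193.]
120 [573.  86. 143.] [0.1127 0.0228 0.1595] [-27. -37. 143.]
60 [584. 118.  93.] [0.1127 0.0228 0.2195] [  6. -39.  93.]
0 [594. 150.  43.] [0.1127 0.0228 0.2795] [ 39. -42.  43.]
```

Call:
send_rows --series '[[[0.04,0.008,0.033],0.03],[[0.08,0.016,0.066],0.03],[[0.11,0.023,0.1],0.03],[[0.11,0.023,0.15],0.03],[[0.11,0.023,0.19],0.03],[[0.11,0.023,0.22],0.03],[[0.11,0.023,0.22],0.03]]' --fingers 0.4

```text
t: 19.18
ee_pos: [580.7, 119.7, 88.5]
ee_rot: [-2.189, -1.615, -0.668]
contact_force: [-0.1, 1.3, 0.4]
gripper_width: 59.7
finger_force: 0.0
```

```bash
python3 st.py; python3 - <<'E'
from plan import *
from cell import *
m=M();s=sense();p=s['ee_pos'];z=m[:,2]
G=W(39,-42.0,41); T=G-3*z;print(((T-p)@m/1000).round(4),C(p).round(1))
c=calibration("wrist");im,d=grab_frame("wrist");cv2.imwrite("pics/w4.png",im[:,:,::-1]);np.savez("pics/w4.npz",p=im,d=d,**c)
E
```

```text
t 19.18 p [580.7 119.7  88.5] q [-0.126  0.105  2.051  0.707  0.996 -0.226] F [-0.1  1.3  0.4] w 59.7 ff 0.0
[[0.244, 0.955, 0.169], [0.795, -0.297, 0.528], [0.555, 0.006, -0.832]]
[0.0006 0.004  0.0545] [  6.9 -36.1  88.5]
```

View pics/w4.png

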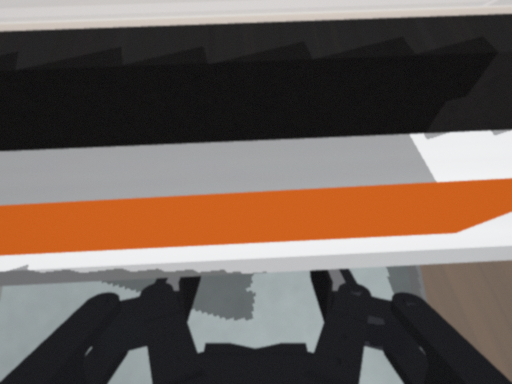

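The camera sits close above the lip, at (250,215) in this picture. I'll go in slowly and watch the force.

Call:
send_rows --series '[[[0,0.002,0.01],0],[[0,0.004,0.02],0],[[0,0.004,0.025],0]]'

```text
t: 19.6
ee_pos: [591.4, 129.3, 70.2]
ee_rot: [-2.193, -1.614, -0.675]
contact_force: [-0.2, 0.4, 0.7]
gripper_width: 59.5
finger_force: 0.0
```

Call:
send_rows --series '[[[0,0,0.01],0],[[0,0,0.02],0],[[0,0,0.027],0],[[0,0,0.03],0]]'

```text
t: 20.1
ee_pos: [596.0, 145.4, 44.6]
ee_rot: [-2.192, -1.614, -0.674]
contact_force: [0.8, -0.6, 0.4]
gripper_width: 59.6
finger_force: 0.0
```

```bash
python3 st.py; python3 - <<'E'
from plan import *
m=M();s=sense();p=s['ee_pos'];z=m[:,2]
print(C(p).round(1),C(p+3*z).round(1), C(p+22*z-11*m[:,0]).round(1))
E
```

```text
t 20.1 p [596.  145.4  44.6] q [-0.076  0.205  2.029  0.755  0.905 -0.254] F [ 0.8 -0.6  0.4] w 59.6 ff 0.0
[[0.244, 0.954, 0.175], [0.795, -0.3, 0.527], [0.555, 0.01, -0.832]]
[ 35.6 -44.6  44.6] [ 37.3 -44.7  42.1] [ 38.7 -45.   20.2]
```

Call:
send_rows --series '[[[0.001,-0.0025,0.002],0],[[0.001,-0.0025,0.002],0],[[0.001,-0.0025,0.002],0],[[0.001,-0.0025,0.002],0],[[0.001,-0.0025,0.002],0]]' --fingers -1 --newtons 40

```text
t: 20.72
ee_pos: [594.7, 147.6, 44.4]
ee_rot: [-2.193, -1.615, -0.675]
contact_force: [-0.9, -2.2, 0.9]
gripper_width: 23.5
finger_force: 39.3
```

```bash
python3 st.py
```

```text
t 20.73 p [594.7 147.6  44.4] q [-0.072  0.202  2.032  0.756  0.901 -0.253] F [-0.9 -2.2  0.9] w 23.5 ff 39.3
[[0.244, 0.954, 0.176], [0.795, -0.3, 0.527], [0.555, 0.012, -0.832]]
```

Gripped at 23.5 mm. Drawing it out along the tool axis.

Call:
send_rows --series '[[[0,0,-0.015],0],[[0,0,-0.045],0],[[0,0,-0.08],0],[[0,0,-0.12],0],[[0,0,-0.16],0],[[0,0,-0.2],0],[[-0.04,0,-0.215],0],[[-0.08,0,-0.225],0]]'

```text
t: 21.72
ee_pos: [535.5, -36.2, 188.8]
ee_rot: [-2.194, -1.618, -0.677]
contact_force: [0.0, -0.2, -2.2]
gripper_width: 23.2
finger_force: 39.3
```

```bash
python3 st.py; python3 - <<'E'
from plan import *
from cell import *
m=M();s=sense();p=s['ee_pos']
for T in [(448.5,-307,100),(448.5,-307,45),(448.5,-307,36)]: print(((np.array(T)-p)@m/1000).round(4))
im,d=grab_frame("wrist");cv2.imwrite("pics/w5.png",im[:,:,::-1])
E
```

```text
t 21.73 p [535.5 -36.2 188.8] q [-0.436 -0.075  2.04   0.608  1.303 -0.339] F [ 0.  -0.2 -2.2] w 23.2 ff 39.3
[[0.242, 0.954, 0.178], [0.796, -0.3, 0.525], [0.554, 0.015, -0.832]]
[-0.2859 -0.003  -0.0838]
[-0.3164 -0.0039 -0.0381]
[-0.3214 -0.004  -0.0306]
```

View pics/w5.png

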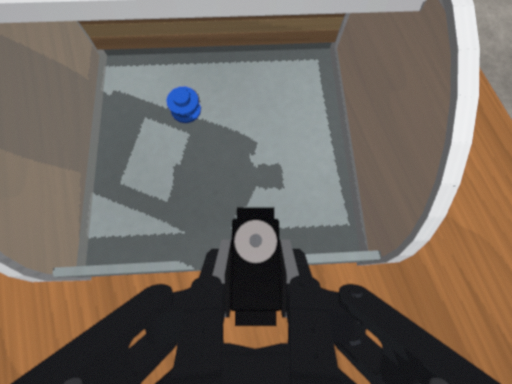

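The servo is held square, with its horn at (256,241), and the pulley hasn't moved. On to the mat.

Call:
send_rows --series '[[[-0.041,0,-0.012],0],[[-0.082,-0.001,-0.024],0],[[-0.123,-0.001,-0.036],0],[[-0.164,-0.002,-0.048],0],[[-0.205,-0.002,-0.06],0],[[-0.246,-0.003,-0.072],0],[[-0.286,-0.003,-0.084],0],[[-0.305,-0.0035,-0.055],0],[[-0.3145,-0.004,-0.041],0],[[-0.3145,-0.004,-0.041],0]]'

```text
t: 23.02
ee_pos: [447.1, -303.7, 45.3]
ee_rot: [-2.191, -1.612, -0.674]
contact_force: [0.1, 0.6, -0.4]
gripper_width: 23.0
finger_force: 39.4
```

```bash
python3 st.py; python3 - <<'E'
from plan import *
from cell import *
m=M();s=sense();p=s['ee_pos']
for T in [(448.5,-307,39),(448.5,-307,36)]: print(((np.array(T)-p)@m/1000).round(4))
c=calibration("wrist");im,d=grab_frame("wrist");cv2.imwrite("pics/w6.png",im[:,:,::-1])
hsv=cv2.cvtColor(im,cv2.COLOR_RGB2HSV);g=im.max(2)
v,u=np.nonzero((u:=np.indices(d.shape)[1])*0+((np.abs(u-256)<22)&(np.indices(d.shape)[0]>200)&(np.indices(d.shape)[0]<320)&(d>0)&(g<45)))
P=unproj(c,np.c_[u,v],d[v,u]);Q=P-(np.array(p));h=P[:,2]
top=P[(h>np.percentile(h,50))];top=top[np.abs(top[:,2]-np.median(top[:,2]))<6]
A_=np.c_[top[:,:2]-top[:,:2].mean(0),np.ones(len(top))];co=np.linalg.lstsq(A_,top[:,2],rcond=None)[0];print("top plane slope",co,len(top))
E
```

```text
t 23.02 p [ 447.1 -303.7   45.3] q [-0.917  0.286  1.928  0.494  1.322 -0.836] F [ 0.1  0.6 -0.4] w 23.0 ff 39.4
[[0.245, 0.954, 0.174], [0.794, -0.3, 0.529], [0.557, 0.008, -0.83]]
[-0.0057  0.0022  0.0037]
[-0.0074  0.0022  0.0062]
top plane slope [ 3.60507263e-03 -8.85806987e-04  4.74068256e+01] 1573
```

View pics/w6.png

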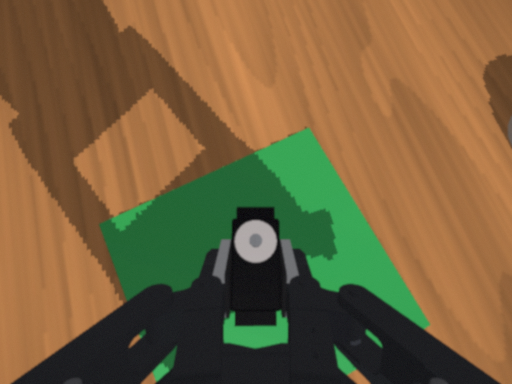

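Level over the middle of the mat: top slope about 0.2°, underside about 9 mm above the mat. Lowering gently.

Call:
send_rows --series '[[[-0.0025,0,0.0035],0],[[-0.004,0,0.006],0],[[-0.0045,0,0.0068],0],[[-0.0045,0,0.0068],0]]'

```text
t: 23.58
ee_pos: [448.1, -305.0, 38.3]
ee_rot: [-2.193, -1.615, -0.675]
contact_force: [0.4, -0.3, -0.6]
gripper_width: 23.2
finger_force: 39.4
```

Call:
send_rows --series '[[[-0.0006,0,0.0008],0],[[-0.0011,0,0.0016],0],[[-0.0011,0,0.0016],0]]'

```text
t: 23.95
ee_pos: [447.9, -305.0, 36.1]
ee_rot: [-2.193, -1.614, -0.675]
contact_force: [0.0, 0.3, -0.7]
gripper_width: 23.1
finger_force: 39.4
```

Call:
send_rows --series '[[[-0.0006,0,0.0008],0],[[-0.0011,0,0.0016],0],[[-0.0011,0,0.0016],0]]'

```text
t: 24.32
ee_pos: [448.1, -305.1, 35.3]
ee_rot: [-2.192, -1.615, -0.675]
contact_force: [-2.5, 0.8, 5.1]
gripper_width: 23.3
finger_force: 40.2
```

It has touched down. Releasing, then retreating along the tool axis.

Call:
send_rows --series '[[[0,0,0],0],[[0,0,0],0],[[0,0,0],0],[[0,0,0],0],[[0,0,-0.02],0],[[0,0,-0.06],0],[[0,0,-0.11],0],[[0,0,-0.16],0],[[0,0,-0.2],0],[[0,0,-0.2],0]]' --fingers 0.3

```text
t: 25.58
ee_pos: [413.3, -414.0, 205.5]
ee_rot: [-2.201, -1.62, -0.676]
contact_force: [-0.4, 0.7, -0.6]
gripper_width: 55.3
finger_force: 0.0
```

```bash
python3 st.py; python3 - <<'E'
from h import *
from cell import *
im,d=grab_frame("scene");w,dw=grab_frame("wrist")
a=cv2.resize(im[90:280,160:420,::-1],None,fx=2,fy=2);b=cv2.resize(w[:,:,::-1],(280,210))
o=np.zeros((max(a.shape[0],210),800,3),np.uint8);o[:a.shape[0],:520]=a;o[:210,520:]=b;cv2.imwrite("pics/end.png",o)
E
```

```text
t 25.57 p [ 413.3 -414.   205.5] q [-1.06   0.209  1.709  0.425  1.63  -0.821] F [-0.4  0.7 -0.6] w 55.3 ff 0.0
[[0.243, 0.953, 0.181], [0.799, -0.302, 0.52], [0.55, 0.018, -0.835]]
```

View pics/end.png

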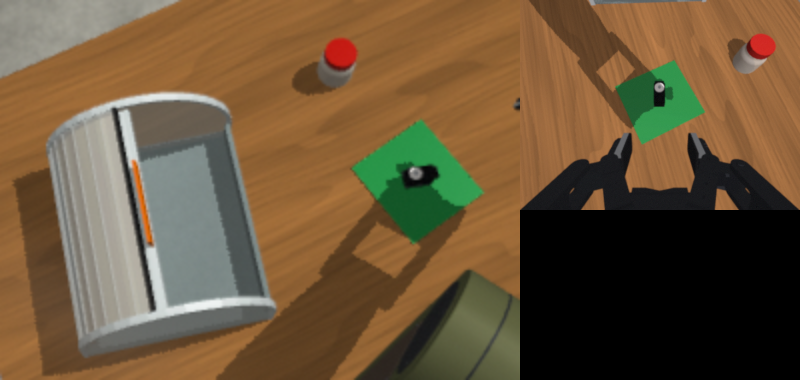

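The servo stands near the middle of the mat (418,175) and the shutter looks open (lip at 142,203). I'll measure the shutter angle and then hand in.

```bash
python3 - <<'E'
from plan import *
from cell import *
for nm in ["scene","top"]:
    p,d=grab_frame(nm);c=calibration(nm);hsv=cv2.cvtColor(p,cv2.COLOR_RGB2HSV)
    o=((hsv[...,0]<16)&(hsv[...,0]>5)&(hsv[...,1]>225)&(hsv[...,2]>150)&(d>0)).astype(np.uint8)
    v,u=np.nonzero(o);P=np.array([C(x) for x in unproj(c,np.c_[u,v],d[v,u])])
    k=(np.abs(P[:,1])<65)&(P[:,2]>180)&(np.abs(P[:,0])<80);P=P[k]
    q=P[P[:,2]>218];print(nm,len(P),np.median(P,0).round(1),"top edge",np.median(q,0).round(1),np.degrees(np.arctan2(q[:,2]-60,-q[:,0])).mean())
E
```

```text
scene 56 [ 16.7   6.3 223.1] top edge [ 17.2   5.6 224.3] 95.95555351354218
top 71 [ 11.7   1.6 223.2] top edge [ 12.   -1.7 223.3] 94.22172296002189
```

```bash
python3 -c "
from cell import *
print(finish_job())"
```

```text
the job is handed in; nothing more can be done
None
```

I raised the shutter to its stop, where it stayed open, and set the servo down upright near the middle of the green mat. The pulley, jar and screwdriver were not touched, and I handed the job in at about 26 s of the 53 s allowed.

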